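Lock the blue lid of the degassing pot

TASK

The blue lid has been set on its degassing pot but is not locked. Press it down against its spring, turn it a quarter turn clockwise (seen from above) so that its bar points at the two green marks on the rim, and let it spring up into its notches so that it stays locked, then let go. Do not touch the other two pots.

Things in the scene. Friction and masses are not known exactly. Their poses are not given: they have to be found in the camera images.
- blue_lid: Blue lid, 0.2-0.4 kg: disc 88 mm across, 26 thick, with an upright flat-sided grip bar across its top, 80 long, 20 thick, 42 high (bar top 68 above the origin). Two lugs at the disc's foot, under the bar's ends. Origin: centre of the disc's underside; x along the bar, z up. Starts on the spring, origin 87 mm above the pot's, x within 7 deg of the pot's x. Locked: origin 83 mm above the pot's.
- blue_pot: Fixed aluminium pot, 128 mm across, rim 101 high. Origin: centre of its underside, on the lid's turning axis. Entry slots at +-x, green marks on the rim at +-y. Lid turns only when 9 to 19 mm (spring bottoms) below its start, 14 is right; spring 6 N rising to 14 N. Clockwise only; stop 15 deg past the quarter turn; from 75 deg on, when let up, it rises into notches that hold it.
- yellow_pot: bolted-down aluminium pot of the same size and make as blue_pot, with a yellow lid already locked; its highest point, the top of the lid's bar, is 151 mm above the bench. Not to be touched. Origin: centre of its underside on the bench.
- white_pot: bolted-down aluminium pot of the same size and make as blue_pot, with a white lid already locked; its highest point, the top of the lid's bar, is 151 mm above the bench. Not to be touched. Origin: centre of its underside on the bench.
Things that resemble listed ones, but are neither listed nor needed, are in the scene too. There is more than one size of the blue_lid; the job needs the middle-sized.

How it is judged:
By the outcome, as a careful person would: the job done as asked, in the order asked, and still so for the second after the job is handed in, with the robot touching nothing.
It also fails if it takes over 32 s, if anything falls off the work surface, if the arm or the gripper's body presses on something with over 40 N, if the wrist force passes 120 N, or if a joint passes its speed limit or range.

ROBOT

A 6-joint arm with a two-finger parallel gripper is mounted at the origin on the work surface. World frame = base frame: x ahead of the robot, y to its left, z up, the work surface at z = 0. Lengths are in m, angles in rad, forces in N, time in s.
With the tool pointing down it reaches from about 0.4 to 0.825 m from the base axis. Payload 7 kg.
Tool frame: the origin (TCP) lies between the finger pads; the fingertips stand 22 mm ahead of it and the grasp point (between the pads) lies 3 mm ahead of it (arm.tip_reach is the distance from the TCP to the fingertips, in m); z points along the fingers, y is the line along which they close (so a half turn about z gives the same grasp; the last joint's range is limited). The gripper opens to 88 mm and grips with 3 to 60 N. Pads are 19 mm wide; open, the fingers measure 130 mm over their backs; the gripper's body (78 mm by 193 mm) begins 47 mm behind the grasp point.
Start: joints at [1.463, 0.359, 0.012, 0, -1.224, -0.288], TCP at [0.26, 0.623, 0.249] pointing down, gripper open.
Joint ranges: [-3.07, 3.07], [-1.43, 2.12], [-1.02, 1.25], [-3.03, 1.67], [-3.05, -0], [-3.03, 3.03]. Speed limits (rad/s): [2.39, 2.39, 3.01, 3.14, 3.14, 3.14].

INTERFACE

Orientations are given as [roll, pitch, yaw] about the fixed x, y, z axes, in that order (R = Rz(yaw) Ry(pitch) Rx(roll)).
In Python, from station import arm, viewer gives the robot as it stands. The module is installed in compiled form; this text tells all that it offers.
- The arm moves only by the tool apply_moves, never from a script. Its argument "commands" is a list that holds one entry, the list of rows, each a list of 5 numbers: the closure, from -1 (fully open) to 1 (shut), then the shift along the world's x, y, z as a fraction of full scale, then the turn about the world's z as a fraction of full scale. In form: [[[fingers, tx, ty, tz, yaw], ...]]. A call has 1 to 12 rows; each row shifts and turns the commanded pose from where the row before left it; what a row does not reach is not made up. Full scale, the value 1, is 20 cm for a shift and pi rad for a turn. A row lasts 1/10 s, in which the tool goes at most 50 mm and 8.59 degrees, less where a joint would pass 70% of its speed; a pose out of reach is approached as far as the arm can. A call with a number of a shift or a turn outside -1 to 1 is refused whole. A call with a gripper value outside its range is refused whole. The fingers move at their own pace and stop on an object; "force" is the grip in N (left out, the last holds). Time passes only in rows, so rows that do not move let the fingers close. It gives the time, the measured TCP pose, the force, the opening and the grip force at its end, in the units of the state.
- arm.get_state(): the state, without advancing time (a new reading comes with each control period).
- viewer.grab_frame(name): name is "scene" or "top" or "wrist"; returns a dict with "image" (400x640x3 uint8, blue, green, red), "mtx" (3x3 intrinsics, pixels), "rvec" (rotation vector, rad) and "tvec" (3), from world to camera coordinates, as OpenCV has them. Camera axes: x right, y down, z forward; pixel columns grow to the right and rows downward; lengths in m; the calibration is good to about 2 mm. A picture is of the moment at which its call begins. There is no depth.
- arm.job_done(): hands the job in; it is judged then, once.
The state is a dict: "t": time; "q": joint angles; "qd": joint speeds; "joint_efforts": joint torques, N m; "eef_pos": TCP position; "ee_rot": TCP orientation; "force": force on the tool from outside, world axes, zero at the start; "moment": the same for the moment, N m; "width": finger opening in m; "gripper_force": force on a finger pad.
Only numpy, scipy, OpenCV 4.12 (cv2) and the standard library are available. Lean on these libraries where they do the work, as an engineer would, in place of code of your own. Each camera call takes 0.05 s, during which the arm holds its last target. There are 200 camera calls.

## Working session

There is one attempt and no reset: what is moved stays moved. The work goes in short steps, Python scripts to look and compute and a tool call to move; the robot and the scene stay as the last step left them, time stands still between calls to the robot, and variables do not carry over. Pictures are saved under pics/ and viewed, at most 10 in all, crops included, and the job is handed in when it is done.

Besides the shell and the picture viewer there is one more tool, called in YAML: its name, and indented under it one key for each argument. apply_moves: Moves the arm, as the interface text tells. Shift numbers are shares of 20 cm and turn numbers shares of pi rad, none past 1 either way. Its arguments: {"type":"object","properties":{"commands":{"type":"array","items":{"type":"array","items":{"type":"array","items":{"type":"number"}}}},"force":{"type":"number"}},"required":["commands"]}

```bash
mkdir -p pics; cat > h.py <<'E'
import numpy as np, cv2
from station import arm, viewer
def grab(n,f=None):
    d=viewer.grab_frame(n)
    if f: cv2.imwrite('pics/'+f,d['image'])
    return d
def ray(d,uv,z):
    R=cv2.Rodrigues(np.array(d['rvec'],float))[0]; t=np.array(d['tvec'],float).ravel()
    c=-R.T@t; v=R.T@np.linalg.solve(np.array(d['mtx']),[uv[0],uv[1],1.])
    return c+v*(z-c[2])/v[2]
E
python3 - <<'E'
from h import *
import pickle
D={}
for n in('top','scene'):
    D[n]=grab(n,n+'0.png')
pickle.dump(D,open('d.pkl','wb'))
d=D['top']
hsv=cv2.cvtColor(d['image'],cv2.COLOR_BGR2HSV)
for nm,lo,hi in(('blue',(95,90,40),(130,255,255)),('green',(40,90,40),(85,255,255)),('yellow',(20,100,80),(35,255,255))):
    m=cv2.inRange(hsv,lo,hi); n,l,s,c=cv2.connectedComponentsWithStats(m)
    for i in range(1,n):
        if s[i,4]>8: print(nm,s[i],c[i].round(1),ray(d,c[i],0.1).round(3))
s=arm.get_state(); print(s['eef_pos'],s['ee_rot'],s['t'],s['force'])
E
```

```text
blue [171  92  28  26 443] [184.9 104.2] [0.615 0.298 0.1  ]
blue [ 192  154   41   42 1155] [212.1 174.6] [0.462 0.238 0.1  ]
blue [ 171  244   55   52 2062] [198.2 270.3] [0.256 0.266 0.1  ]
green [332  96   9   9  48] [335.8 100.2] [ 0.625 -0.031  0.1  ]
green [284 117   9   9  50] [287.9 120.8] [0.579 0.074 0.1  ]
green [406 150  11  10  51] [411.7 154.4] [ 0.506 -0.197  0.1  ]
green [185 159  10   8  47] [189.6 162.7] [0.488 0.287 0.1  ]
green [452 179  10   9  45] [456.6 182.6] [ 0.444 -0.295  0.1  ]
green [232 183  10  10  46] [236.4 187. ] [0.435 0.185 0.1  ]
yellow [ 416  149   43   40 1113] [435.6 168.4] [ 0.475 -0.249  0.1  ]
[0.2600894  0.62244533 0.24770929] [ 3.14009430e+00 -1.47023824e-04 -3.95874344e-01] 0.1 [ 0.09651333 -0.37622405 -0.68191062]
```

View pics/top0.png

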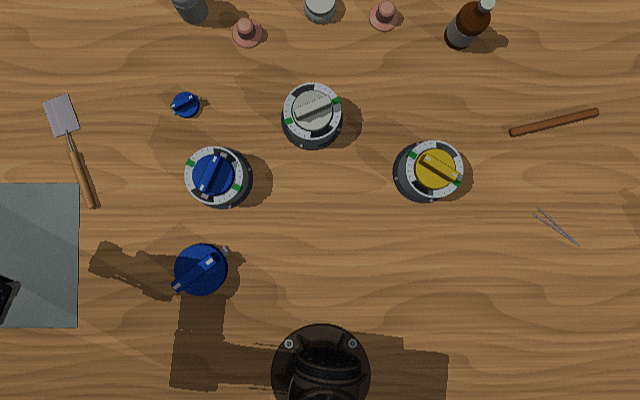

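View pics/scene0.png

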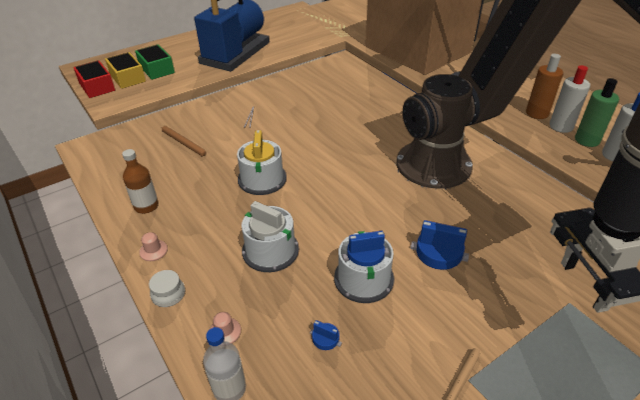

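The top view shows the middle-sized blue lid on its pot at about (212,175), with green marks at (190,163) and (236,187). That puts the pot axis near (0.461, 0.236) and the marks' line at about 63°. The bar lies near -27°. The other blue lids, on the bench at (185,104) and (198,270), are the small and large ones. The scene view agrees: the blue pot is at (365,265), with the white and yellow pots well clear. I'll move above the pot and look from near.

apply_moves:
  commands:
    - [[-1, 0.084, -0.161, 0, -0.002], [-1, 0.084, -0.161, 0, -0.002], [-1, 0.084, -0.161, 0, -0.002], [-1, 0.084, -0.161, 0, -0.002], [-1, 0.084, -0.161, 0, -0.002], [-1, 0.084, -0.161, 0, -0.002], [-1, 0.084, -0.161, 0, -0.002], [-1, 0.084, -0.161, 0, -0.002], [-1, 0.084, -0.161, 0, -0.002], [-1, 0.084, -0.161, 0, -0.002], [-1, 0.084, -0.161, 0, -0.002], [-1, 0.084, -0.161, 0, -0.002]]
  force: 60

```text
t: 1.3
eef_pos: [0.4621, 0.2349, 0.2484]
ee_rot: [3.141, 0.0, -0.471]
force: [0.6, 0.5, 0.0]
width: 0.0877
gripper_force: 0.0
```

```bash
python3 - <<'E'
from h import *
import pickle
d=grab('wrist','w1.png'); pickle.dump(d,open('w1.pkl','wb'))
hsv=cv2.cvtColor(d['image'],cv2.COLOR_BGR2HSV)
m=cv2.inRange(hsv,(40,90,40),(85,255,255)); n,l,s,c=cv2.connectedComponentsWithStats(m)
for i in range(1,n):
    if s[i,4]>30: print(s[i],c[i].round(1),ray(d,c[i],0.101).round(4))
s=arm.get_state(); print(s['eef_pos'],s['ee_rot'],s['t'],s['force'],s['width'])
E
```

```text
[241 182  21  19 310] [251.2 191.9] [0.4867 0.2839 0.101 ]
[377 184  22  19 314] [387.6 193.5] [0.4336 0.1828 0.101 ]
[0.4631575  0.23150445 0.24834587] [ 3.13996982e+00 -6.17985329e-05 -4.72944524e-01] 1.35 [ 1.27474877 -3.79101324 -0.67506728] 0.08768451204805905
```

View pics/w1.png

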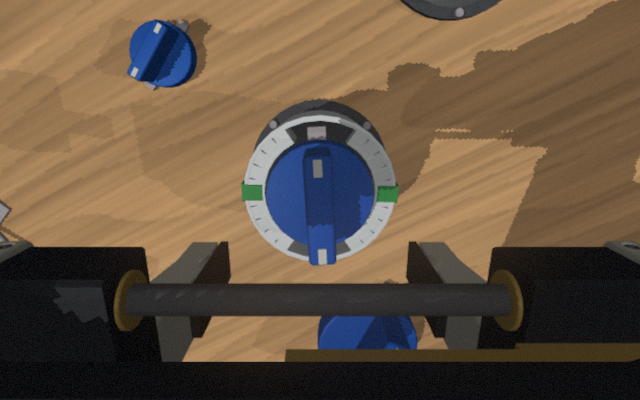

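The wrist view shows the lid centred at about (320,190), with green marks at (251,192) and (388,194). White tabs on the bar's top sit at (318,168) and (322,257). I'll measure the bar from those tabs.

```bash
python3 - <<'E'
from h import *
import pickle
d=grab('wrist')
hsv=cv2.cvtColor(d['image'],cv2.COLOR_BGR2HSV)
def comps(lo,hi,box,z,a):
    m=cv2.inRange(hsv,lo,hi); k=np.zeros_like(m); k[box[1]:box[3],box[0]:box[2]]=m[box[1]:box[3],box[0]:box[2]]
    n,l,s,c=cv2.connectedComponentsWithStats(k); P=[]
    for i in range(1,n):
        if s[i,4]>a: p=ray(d,c[i],z); print(s[i],c[i].round(1),p.round(4)); P.append(p)
    return P
for P in(comps((40,90,40),(85,255,255),(200,100,440,280),.101,100), comps((0,0,140),(180,60,255),(302,148,340,268),.155,50)):
    if len(P)>=2:
        v=P[1]-P[0]; print('c',(P[0]+P[1])/2,'len',np.linalg.norm(v),'ang',np.degrees(np.arctan2(v[1],v[0])))
s=arm.get_state(); print(s['eef_pos'],s['ee_rot'],s['t'],s['force'])
E
```

```text
[238 186  21  19 308] [248.1 195.1] [0.4866 0.2839 0.101 ]
[374 187  21  19 314] [384.2 196. ] [0.4338 0.1826 0.101 ]
[314 252  10  16 130] [318.3 259.8] [0.4304 0.2466 0.155 ]
c [0.46020952 0.23327286 0.101     ] len 0.11420733932347094 ang -117.53380878097694
[0.46263681 0.23319405 0.24829448] [ 3.14052067e+00  2.04401318e-04 -4.74685241e-01] 1.4 [-0.42587447  0.54581857  0.34143802]
```

```bash
python3 - <<'E'
from h import *
import pickle
d=pickle.load(open('w1.pkl','rb'))
hsv=cv2.cvtColor(d['image'],cv2.COLOR_BGR2HSV)
m=cv2.inRange(hsv,(0,0,90),(180,90,255)); k=np.zeros_like(m); k[150:268,308:332]=m[150:268,308:332]
n,l,s,c=cv2.connectedComponentsWithStats(k);P=[]
for i in range(1,n):
    if s[i,4]>50: print(s[i],c[i]); P.append(ray(d,c[i],.155))
v=P[0]-P[-1]; print(P,(P[0]+P[-1])/2,np.linalg.norm(v),np.degrees(np.arctan2(v[1],v[0])))
E
```

```text
[312 159  11  19 180] [317.24444444 168.17222222]
[308 249  24  17 177] [320.6779661  257.43502825]
[array([0.48931311, 0.2204366 , 0.155     ]), array([0.43022735, 0.24778949, 0.155     ])] [0.45977023 0.23411305 0.155     ] 0.06510997415603621 -24.8410918395585
```

apply_moves:
  commands:
    - [[-1, -0.01, 0, -0.07, 0.0145], [-1, 0, 0, -0.07, 0], [-1, 0, 0, -0.07, 0], [-1, 0, 0, -0.07, 0], [-1, 0, 0, -0.07, 0], [-1, 0, 0, 0, 0], [-1, 0, 0, 0, 0]]

```text
t: 2.1
eef_pos: [0.4598, 0.2366, 0.1786]
ee_rot: [3.141, 0.0, -0.425]
force: [0.1, 0.5, 0.8]
width: 0.0875
gripper_force: 0.0
```

```bash
python3 - <<'E'
from h import *
grab('wrist','w2.png')
s=arm.get_state(); print(s['eef_pos'],s['ee_rot'],s['t'],s['force'])
E
```

```text
[0.46003389 0.23672887 0.17909512] [-3.14134175e+00 -3.25971184e-04 -4.25278921e-01] 2.15 [-0.6853649   0.3725032  -0.38274217]
```

View pics/w2.png

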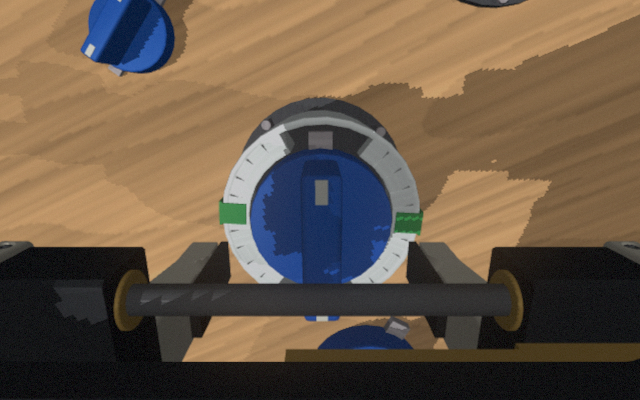

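The bar stands upright in the picture at columns 302–342, centred between the fingers, so the yaw is right. The marks are at (233,212) and (409,222). I'll recompute the axis from this settled view.

```bash
python3 - <<'E'
from h import *
d=grab('wrist')
hsv=cv2.cvtColor(d['image'],cv2.COLOR_BGR2HSV)
m=cv2.inRange(hsv,(40,90,40),(85,255,255)); n,l,s,c=cv2.connectedComponentsWithStats(m)
P=[ray(d,c[i],.101) for i in range(1,n) if s[i,4]>100]
v=P[0]-P[1];print((P[0]+P[1])/2,np.linalg.norm(v),np.degrees(np.arctan2(v[1],v[0])))
m=cv2.inRange(hsv,(0,0,90),(180,90,255)); m[:170]=0;m[215:]=0;m[:,:308]=0;m[:,334:]=0
M=cv2.moments(m,True); print(M['m00'],ray(d,(M['m10']/M['m00'],M['m01']/M['m00']),.155))
s=arm.get_state(); print(s['eef_pos'],s['ee_rot'])
E
```

```text
[0.46001682 0.23345253 0.101     ] 0.11406302973421255 62.37659101816641
334.0 [0.48940501 0.22043031 0.155     ]
[0.46013716 0.23682865 0.17929291] [-3.14073738e+00 -4.76912623e-04 -4.25307934e-01]
```

apply_moves:
  commands:
    - [[-1, 0.001, -0.013, -0.06, 0], [-1, 0, 0, -0.06, 0], [-1, 0, 0, -0.06, 0], [-1, 0, 0, 0, 0], [-1, 0, 0, 0, 0]]

```text
t: 2.7
eef_pos: [0.46, 0.2336, 0.142]
ee_rot: [3.14, 0.0, -0.426]
force: [0.2, 0.5, 0.3]
width: 0.0877
gripper_force: 0.0
```

apply_moves:
  commands:
    - [[1, 0, 0, 0, 0], [1, 0, 0, 0, 0], [1, 0, 0, 0, 0], [1, 0, 0, 0, 0], [1, 0, 0, 0, 0], [1, 0, 0, 0, 0], [1, 0, 0, 0, 0], [1, 0, 0, 0, 0]]
  force: 20

```text
t: 3.5
eef_pos: [0.46, 0.2338, 0.1426]
ee_rot: [3.142, -0.0, -0.426]
force: [-0.4, 0.6, -0.4]
width: 0.0293
gripper_force: 0.0
```

apply_moves:
  commands:
    - [[1, 0, 0, 0, 0], [1, 0, 0, 0, 0], [1, 0, 0, 0, 0], [1, 0, 0, 0, 0], [1, 0, 0, 0, 0], [1, 0, 0, 0, 0]]
  force: 50

```text
t: 4.1
eef_pos: [0.4601, 0.2339, 0.1426]
ee_rot: [-3.141, -0.0, -0.426]
force: [1.0, 1.5, 0.2]
width: 0.0198
gripper_force: 50.0
```

The lid is gripped at 19.8 mm with hardly any side force. Next I'll press down 14 mm.

apply_moves:
  commands:
    - [[1, 0, 0, -0.015, 0], [1, 0, 0, -0.015, 0], [1, 0, 0, -0.02, 0], [1, 0, 0, -0.02, 0], [1, 0, 0, 0, 0], [1, 0, 0, 0, 0], [1, 0, 0, 0, 0]]

```text
t: 4.8
eef_pos: [0.4602, 0.2339, 0.129]
ee_rot: [-3.141, -0.0, -0.425]
force: [-2.5, -0.2, 8.8]
width: 0.0198
gripper_force: 50.0
```

apply_moves:
  commands:
    - [[1, 0, 0, 0, -0.025], [1, 0, 0, 0, -0.025], [1, 0, 0, 0, -0.025], [1, 0, 0, 0, -0.025], [1, 0, 0, 0, 0], [1, 0, 0, 0, 0]]

```text
t: 5.4
eef_pos: [0.4608, 0.2342, 0.1293]
ee_rot: [-3.14, -0.001, -0.74]
force: [0.2, 0.0, 6.7]
width: 0.0199
gripper_force: 50.0
```

```bash
python3 - <<'E'
from h import *
s=arm.get_state(); print(s['eef_pos'],s['ee_rot'],s['force'],s['moment'],s['q'],s['width'])
E
```

```text
[0.4608091  0.23415729 0.12929248] [-3.13993400e+00 -7.01271992e-04 -7.39600609e-01] [0.22638218 0.03566814 6.66136424] [-0.07822509  0.15021939 -0.1527908 ] [ 0.85084208  0.21289947 -0.49549513  0.00096754 -0.8607574  -0.02027588] 0.019875897156176697
```

apply_moves:
  commands:
    - [[1, 0, 0, 0, -0.035], [1, 0, 0, 0, -0.035], [1, 0, 0, 0, -0.035], [1, 0, 0, 0, -0.035], [1, 0, 0, 0, -0.035], [1, 0, 0, 0, -0.035], [1, 0, 0, 0, -0.035], [1, 0, 0, 0, -0.035], [1, 0, 0, 0, -0.035], [1, 0, 0, 0, -0.035], [1, 0, 0, 0, -0.034], [1, 0, 0, 0, -0.034]]

```text
t: 6.6
eef_pos: [0.4609, 0.2343, 0.1294]
ee_rot: [-3.14, 0.002, -2.057]
force: [0.3, 0.1, 7.7]
width: 0.0198
gripper_force: 50.0
```

apply_moves:
  commands:
    - [[1, 0, 0, 0, 0], [1, 0, 0, 0, 0], [1, 0, 0, 0, 0]]

```text
t: 6.9
eef_pos: [0.4609, 0.2343, 0.1294]
ee_rot: [-3.14, 0.002, -2.053]
force: [0.6, -0.3, 7.9]
width: 0.0199
gripper_force: 50.0
```

```bash
python3 - <<'E'
from h import *
s=arm.get_state(); print(s['eef_pos'],np.degrees(s['ee_rot']),s['force'],s['moment'],s['width'])
d=grab('wrist','w3.png')
hsv=cv2.cvtColor(d['image'],cv2.COLOR_BGR2HSV)
m=cv2.inRange(hsv,(40,90,40),(85,255,255)); n,l,s,c=cv2.connectedComponentsWithStats(m)
for i in range(1,n):
    if s[i,4]>100: print(s[i],c[i],ray(d,c[i],.101))
E
```

```text
[0.46094047 0.23433537 0.12937532] [-1.79931757e+02  1.05577407e-01 -1.17604305e+02] [ 0.56523425 -0.31800807  7.93876693] [ 0.06429185 -0.05695758 -0.13207506] 0.019925560939692034
[ 302  120   34   41 1158] [318.16062176 139.63212435] [0.43345086 0.18242058 0.101     ]
```

View pics/w3.png

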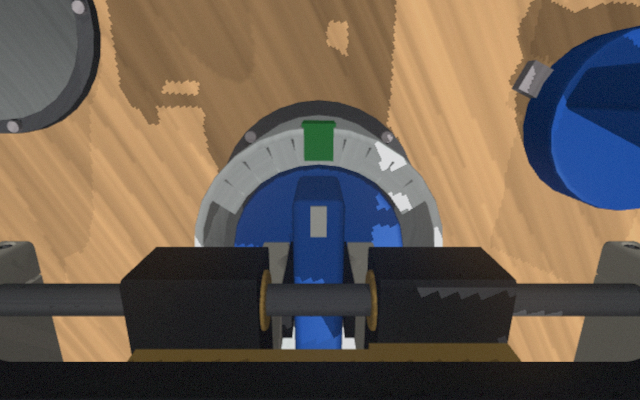

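The bar (centre at about column 319) points at the green mark at (318,140). Now I'll let it up about 9 mm into its notches.

apply_moves:
  commands:
    - [[1, 0, 0, 0.01, 0], [1, 0, 0, 0.01, 0], [1, 0, 0, 0.01, 0], [1, 0, 0, 0.01, 0], [1, 0, 0, 0.006, 0], [1, 0, 0, 0, 0], [1, 0, 0, 0, 0]]

```text
t: 7.65
eef_pos: [0.4608, 0.2343, 0.1381]
ee_rot: [-3.141, 0.002, -2.053]
force: [4.3, 1.1, 4.3]
width: 0.0199
gripper_force: 50.0
```

apply_moves:
  commands:
    - [[1, 0, 0, 0, 0], [1, 0, 0, 0, 0], [-1, 0, 0, 0, 0], [-1, 0, 0, 0, 0], [-1, 0, 0, 0, 0], [-1, 0, 0, 0, 0], [-1, 0, 0, 0, 0], [-1, 0, 0, 0, 0], [-1, 0, 0, 0, 0], [-1, 0, 0, 0, 0]]
  force: 5

```text
t: 8.65
eef_pos: [0.46, 0.2338, 0.1378]
ee_rot: [3.142, -0.0, -2.053]
force: [0.1, 0.4, -0.7]
width: 0.0784
gripper_force: 0.0
```

apply_moves:
  commands:
    - [[-1, 0, 0, 0.05, 0], [-1, 0, 0, 0.1, 0], [-1, 0, 0, 0.1, 0], [-1, 0, 0, 0.1, 0], [-1, 0, 0, 0.1, 0], [-1, 0, 0, 0.1, 0], [-1, 0, 0, 0, 0], [-1, 0, 0, 0, 0]]

```text
t: 9.45
eef_pos: [0.4601, 0.2339, 0.2486]
ee_rot: [-3.141, 0.002, -2.053]
force: [0.1, -0.2, -0.7]
width: 0.0881
gripper_force: 0.0
```

```bash
python3 - <<'E'
from h import *
s=arm.get_state(); print(s['t'],s['eef_pos'],s['force'],s['width'])
a=grab('wrist')['image']; b=grab('scene')['image']
b=cv2.resize(b[200:330,290:490],(600,390)); b=cv2.copyMakeBorder(b,0,0,0,40,0)
cv2.imwrite('pics/w4.png',a); cv2.imwrite('pics/s4.png',b)
E
```

```text
9.45 [0.46006445 0.23389833 0.24858739] [ 0.07722583 -0.178652   -0.74280532] 0.08806397625649302
```

View pics/w4.png

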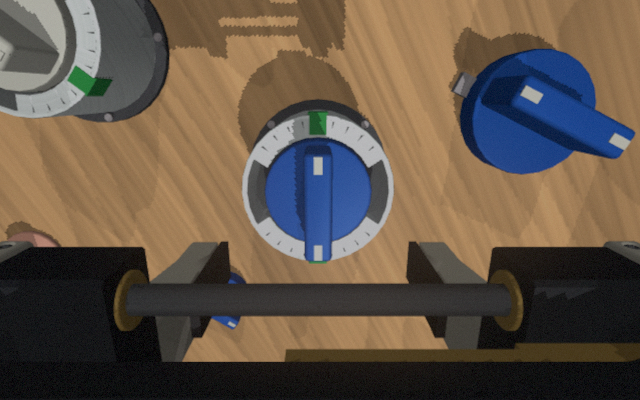

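View pics/s4.png

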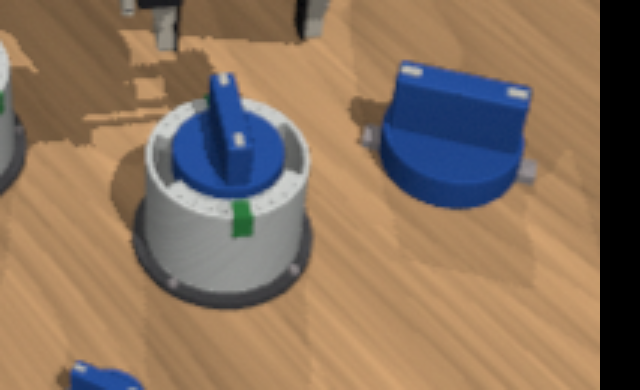

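The wrist view shows the bar upright, its tabs at (318,166) and (318,253), in line with the green marks at (318,123) and (318,262). The tab spacing has shrunk from 89 to 87 px, which fits a lid sitting 4 mm below its start, as it should when locked. The scene crop agrees, and the gripper is clear.

```bash
python3 -c "
from station import arm
print(arm.job_done())"
```

```text
the job is handed in; nothing more can be done
None
```

The blue lid was pressed down, turned a quarter turn clockwise onto the green marks and let up into its notches; it stayed there after release, by the camera views, and the job was handed in at about 9.5 s with the other two pots untouched.

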